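# Find the rocking cover on the desk outlet box and press it home

## Robot

A 6-joint arm with a two-finger parallel gripper is mounted at the origin on the work surface; the furniture and walls round the work are solid. World frame = base frame: x ahead of the robot, y to its left, z up, the work surface at z = 0. Lengths are in m, angles in rad, forces in N, time in s.
With the tool pointing down it reaches from about 0.275 to 0.85 m from the base axis. Payload 5.2 kg.
Tool frame: the origin (TCP) lies at the very end of the fingers, on their centre line; the grasp point (between the pads) lies 19 mm behind it; z points along the fingers, y is the line along which they close (so a half turn about z gives the same grasp; the last joint's range is limited). The gripper opens to 85 mm and grips with 20 to 120 N. Pads are 22 mm wide; open, the fingers measure 114 mm over their backs; the gripper's body (76 mm by 85 mm) begins 54 mm behind the grasp point. The pads swing forward as they close: fully open they stand 13 mm farther back than shut.
Start: joints at [-1.541, 0.259, 1.535, -0, 1.348, -0.203], TCP at [0.127, -0.535, 0.231] pointing down, gripper open.
Joint ranges: [-3.14, 3.14], [-0.91, 2.08], [0.19, 2.58], [-1.22, 4.36], [0.22, 2.71], [-3.12, 3.12]. Speed limits (rad/s): [2.57, 2.57, 3.14, 3.14, 3.14, 3.14].

## Interface

Orientations are given as [roll, pitch, yaw] about the fixed x, y, z axes, in that order (R = Rz(yaw) Ry(pitch) Rx(roll)).
In Python, from rig import r gives the robot as it stands.
- The arm moves only by the shell command python3 -m pendant 'ROWS' [FORCE]. ROWS is JSON, a list of rows, each a list of 7 numbers: the shift along the tool's x, y, z in cm, then the turn, a rotation vector about the tool's x, y, z in rad, then the closure, from -1 (fully open) to 1 (shut). In form: [[dx, dy, dz, rx, ry, rz, fingers], ...]. A call has 1 to 5 rows; each row is the pose to reach, as a shift and turn from the pose commanded when the call began, along the tool's axes at that moment; what a row does not reach only later rows make up. A row lasts 1/12 s, in which the tool goes at most 41.7 mm and 7.16 degrees, less where a joint would pass 70% of its speed; a pose out of reach is approached as far as the arm can. A call with a gripper value outside its range is refused whole. The fingers move at their own pace and stop on an object; FORCE is the grip in N (left out, the last holds). Time passes only in rows, so rows that repeat a pose let the fingers close. It gives the time, the measured TCP pose, the force, the opening and the grip force at its end, in the units of the state.
- r.read_state(): the state, without advancing time (a new reading comes with each control period).
- r.snapshot(name): name is "scene" or "top" or "wrist"; returns the picture (384x512x3 uint8, blue, green, red); there is no depth.
- r.camera_info(name): a dict with "fx", "fy", "cx", "cy" (pixels), "rvec" (rotation vector, rad) and "tvec" (3), from world to camera coordinates, as OpenCV has them; the wrist camera has in their place "T_tool_cam" (4x4, takes a point from camera to tool coordinates, whose origin is the TCP and whose axes are the flange's). Camera axes: x right, y down, z forward; pixel columns grow to the right and rows downward; lengths in m; the calibration is good to about 2 mm. A picture is of the moment at which its call begins: read the wrist's pose just before it. camera_info takes no time and is no camera call.
- r.finish_job(): hands the job in; it is judged then, once.
Trained networks look in the newest picture that a camera, given by its name, has taken for a name from the list of things; names that differ only in an ending like _2 or _b are one class to them, and where a whole thing is asked for, a point or a joint stands for the part that bears it (a point fixed in the world has none). Each returns a list of dicts, best first, with "p" (0 to 1); they miss things now and then, are a little off and sometimes report something else, mostly with a low value. They report only what shows in the picture. A call takes as long as a camera call.
- r.regions_of(camera, target): "pixels" (384x512 bool, what is visible of it) and "box" ([left, top, right, bottom] in pixels, round what is visible of it).
The state is a dict: "time_s": time; "joint_pos": joint angles; "dq": joint speeds; "tau": joint torques, N m; "eef_pos": TCP position; "tool_rot": TCP orientation; "wrist_force": force on the tool from outside, world axes, zero at the start; "torque": the same for the moment, N m; "gripper_width": opening from 0.0 (shut) to 1.0 (fully open); "grip_force": force on a finger pad.
Only numpy, scipy, OpenCV 4.12 (cv2) and the standard library are available. Lean on these libraries where they do the work, as an engineer would, in place of code of your own. Each camera call takes 0.05 s, during which the arm holds its last target. There are 200 camera calls.

## Task

One of the four covers on the desk outlet box is not seated and rocks. Press near the end of the covers with the shut fingertips until you find the one whose end dips, then press that one down in its middle until it is fully home and level. Do not lift any cover out of its place, and leave the other things on the desk where they are.

Things in the scene. Friction and masses are not known exactly. Their poses are not given: they have to be found in the camera images.
- box: low aluminium desk outlet box, fixed, 118 (x) x 276 (y) x 34 mm high, four wells in a row along y, 66 mm apart, a cover in each. Origin at the centre of its underside, z up. The rim is 34 mm above the desk; the covers' tops start 3 to 8 mm above the rim, each at its own height: height does not tell which is loose
- row (a point): point at the middle of the box, level with its rim. The loose cover lies level on a narrow post under its middle. A few newtons 30 to 40 mm from its centre along its x make that end dip to the ledge 4 mm lower and the far end rise (tilt about 0.1 rad); let go, it falls level again. A harder push there does not seat it
- post (a joint): the post hidden under the loose cover (whichever it is), 16 mm along the cover's x, 36 mm across. 0 = up, as at the start; 0.004 m = home, the cover down on its ledge. Stiff: about 15 N on the cover within 8 mm of its centre along x pushes it down (up to 25 N is fine), and it stays where it is left
- cover_a: plain grey plastic cover, all four alike, 93 (x, its length, towards or away from the robot) x 52 (y) x 5 mm thick, thin 8 mm skirt below; origin at the centre of the cap's underside, 5 mm under its top face; z up; 2 mm sideways play. Fine ribs at both ends. In any of the four wells, whatever its letter. A sound one lies on a ledge reaching 43 mm either way along x and does not give
- cover_b: plain grey plastic cover, all four alike, 93 (x, its length, towards or away from the robot) x 52 (y) x 5 mm thick, thin 8 mm skirt below; origin at the centre of the cap's underside, 5 mm under its top face; z up; 2 mm sideways play. Fine ribs at both ends. In any of the four wells, whatever its letter. A sound one lies on a ledge reaching 43 mm either way along x and does not give
- cover_c: plain grey plastic cover, all four alike, 93 (x, its length, towards or away from the robot) x 52 (y) x 5 mm thick, thin 8 mm skirt below; origin at the centre of the cap's underside, 5 mm under its top face; z up; 2 mm sideways play. Fine ribs at both ends. In any of the four wells, whatever its letter. A sound one lies on a ledge reaching 43 mm either way along x and does not give
- cover_d: plain grey plastic cover, all four alike, 93 (x, its length, towards or away from the robot) x 52 (y) x 5 mm thick, thin 8 mm skirt below; origin at the centre of the cap's underside, 5 mm under its top face; z up; 2 mm sideways play. Fine ribs at both ends. In any of the four wells, whatever its letter. A sound one lies on a ledge reaching 43 mm either way along x and does not give
- marker: whiteboard marker, white with black cap, 16 x 129 x 17 mm, a bystander lying on the desk near the box, to be left where it is; origin at the centre of its underside
- eraser: small eraser in a sleeve, 22 x 48 x 12 mm, a bystander lying on the desk near the box, to be left where it is; origin at the centre of its underside
- tape: roll of black tape lying flat, 58 x 56 x 19 mm, a bystander lying on the desk near the box, to be left where it is; origin at the centre of its underside
- usb: USB stick, 17 x 55 x 10 mm, a bystander lying on the desk near the box, to be left where it is; origin at the centre of its underside
- tin: round flat tin, 64 mm across, 24 mm high, a bystander lying on the desk near the box, to be left where it is; origin at the centre of its underside

How it is judged:
By the outcome, as a careful person would: the job done as asked, in the order asked, and still so for the second after the job is handed in, with the robot touching nothing.
It also fails if it takes over 45 s, if anything falls off the work surface, if the arm or the gripper's body presses on something with over 40 N, if the wrist force passes 120 N, or if a joint passes its speed limit or range.

## Working session

There is one attempt and no reset: what is moved stays moved. The work goes in short steps, Python scripts to look and compute and a shell command to move; the robot and the scene stay as the last step left them, time stands still between calls to the robot, and variables do not carry over. Pictures are saved under pics/ and viewed, at most 10 in all, crops included, and the job is handed in when it is done.

```bash
mkdir -p pics
cat > h.py <<'E'
import numpy as np, cv2
from rig import r
def ray(cam,uv,z):
    i=r.camera_info(cam); R=cv2.Rodrigues(np.array(i["rvec"],float))[0]; t=np.array(i["tvec"],float).ravel()
    d=R.T@np.array([(uv[0]-i["cx"])/i["fx"],(uv[1]-i["cy"])/i["fy"],1]); c=-R.T@t
    return c+d*(z-c[2])/d[2]
E
python3 - <<'E'
from h import *
a=r.snapshot("top"); cv2.imwrite("pics/top.png",a)
s=r.read_state(); print({k:np.round(v,3) for k,v in s.items()})
for n in ["box","cover_a","marker","tin","tape"]:
    for d in r.regions_of("top",n):
        m=d["pixels"]; v,u=np.nonzero(m); z=.04 if n[0] in"bc" else .01
        (c,sz,an)=cv2.minAreaRect(np.c_[u,v].astype(np.float32))
        b=cv2.boxPoints((c,sz,an)); print(n,round(d["p"],2),np.round(c),np.round(ray("top",c,z),3),[np.round(ray("top",q,z)[:2],3).tolist() for q in b])
E
```

```text
{'time_s': np.float64(0.05), 'joint_pos': array([-1.541,  0.259,  1.536,  0.   ,  1.348, -0.203]), 'dq': array([ 0.001,  0.   , -0.001, -0.001, -0.   , -0.001]), 'tau': array([ 3.0000e-03, -4.4737e+01, -2.9156e+01, -0.0000e+00,  6.0000e-03,
       -0.0000e+00]), 'eef_pos': array([ 0.127, -0.535,  0.23 ]), 'tool_rot': array([-3.14 , -0.   ,  0.233]), 'wrist_force': array([-0.126, -0.069, -0.18 ]), 'torque': array([-0.026, -0.004,  0.027]), 'grip_force': np.float64(0.0), 'gripper_width': np.float64(1.001)}
box 0.95 [293. 237.] [ 0.548 -0.061  0.04 ] [[0.599, 0.082], [0.624, -0.195], [0.498, -0.204], [0.474, 0.07]]
cover_a 0.86 [339. 236.] [ 0.553 -0.161  0.04 ] [[0.597, -0.13], [0.602, -0.183], [0.51, -0.192], [0.504, -0.138]]
cover_a 0.69 [278. 240.] [ 0.541 -0.03   0.04 ] [[0.584, 0.0], [0.59, -0.051], [0.497, -0.06], [0.492, -0.009]]
cover_a 0.62 [247. 242.] [0.535 0.035 0.04 ] [[0.579, 0.065], [0.583, 0.014], [0.491, 0.006], [0.487, 0.057]]
cover_a 0.61 [308. 238.] [ 0.546 -0.094  0.04 ] [[0.59, -0.062], [0.596, -0.117], [0.503, -0.126], [0.497, -0.072]]
marker 0.66 [247. 191.] [0.648 0.039 0.01 ] [[0.651, 0.104], [0.664, -0.024], [0.645, -0.026], [0.632, 0.102]]
tin 0.63 [211. 261.] [0.49  0.115 0.01 ] [[0.49, 0.158], [0.534, 0.117], [0.491, 0.071], [0.447, 0.113]]
tape 0.82 [372. 248.] [ 0.526 -0.241  0.01 ] [[0.553, -0.212], [0.554, -0.27], [0.499, -0.27], [0.498, -0.212]]
```

View pics/top.png

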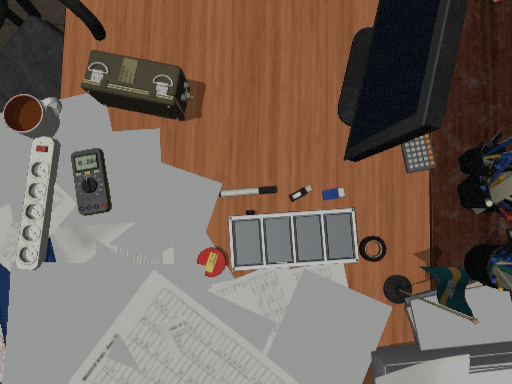

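The top view shows the box with four covers centred at about (247..339, 240) px. The marker, USB stick and eraser are behind it, the tin is left and the tape is right. A flag stand at (398,289) is near my path, so I'll check the scene view.

Run:
```python
from h import *
a=r.snapshot("scene"); cv2.imwrite("pics/scene.png",a)
for p in [(398,289),(425,272),(475,320),(460,300)]: print(p,[np.round(ray("top",p,z)[:2],3).tolist() for z in (0,.15,.3)])
c=np.array([.5438,-.0625]); 
yaw=.09; ex=np.array([np.cos(yaw),np.sin(yaw)]); ey=np.array([-ex[1],ex[0]])
for k in (-1.5,-.5,.5,1.5): print(np.round(c+ey*.066*k,3))
```

```text
(398, 289) [[0.437, -0.302], [0.456, -0.252], [0.475, -0.202]]
(425, 272) [[0.476, -0.362], [0.489, -0.303], [0.502, -0.244]]
(475, 320) [[0.374, -0.472], [0.403, -0.396], [0.431, -0.32]]
(460, 300) [[0.417, -0.439], [0.439, -0.369], [0.461, -0.298]]
[ 0.553 -0.161]
[ 0.547 -0.095]
[ 0.541 -0.03 ]
[0.535 0.036]
```

View pics/scene.png

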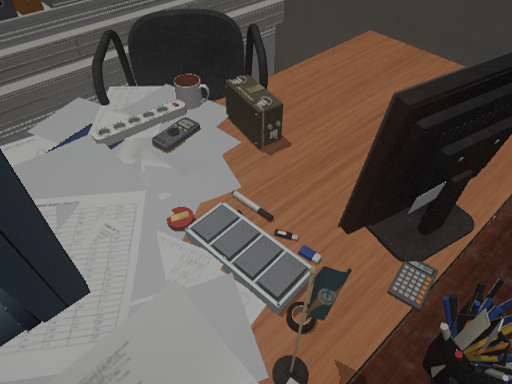

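Run:
```python
from h import *
for cam in("scene","top"):
    i=r.camera_info(cam); K=np.array([[i["fx"],0,i["cx"]],[0,i["fy"],i["cy"]],[0,0,1.]])
    P=np.array([[.437,-.302,z] for z in (0,.1,.15,.2,.25,.3,.35,.4)])
    print(cam,cv2.projectPoints(P,np.array(i["rvec"],float),np.array(i["tvec"],float),K,None)[0].reshape(-1,2).round().tolist())
a=cv2.imread("pics/top.png")[230:350,350:510]; b=cv2.imread("pics/scene.png")[240:384,240:400]
b=cv2.resize(b,(400,360)); a=cv2.resize(a,(400,300)); cv2.imwrite("pics/c.png",np.hstack([np.vstack([a,np.zeros((60,400,3),np.uint8)]),b]))
```

```text
scene [[291.0, 378.0], [296.0, 358.0], [299.0, 345.0], [302.0, 331.0], [306.0, 314.0], [311.0, 295.0], [316.0, 272.0], [323.0, 243.0]]
top [[398.0, 289.0], [415.0, 296.0], [425.0, 300.0], [436.0, 305.0], [449.0, 310.0], [463.0, 316.0], [480.0, 323.0], [500.0, 331.0]]
```

View pics/c.png

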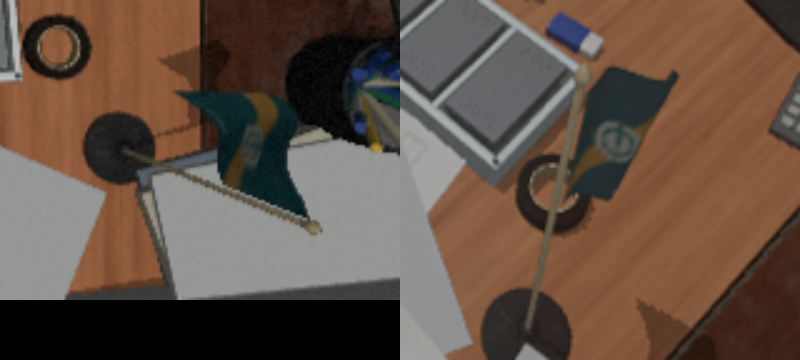

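The pole is at about (0.437,-0.302) and 0.34 m tall, with the flag pointing towards +x. I'll swing inside it at a short radius.

```bash
python3 -m pendant '[[0.9,-4,0,0,0,0.03,1],[1.9,-8,0,0,0,0.06,1],[2.8,-12,0,0,0,0.09,1],[3.8,-16,0,0,0,0.12,1],[4.7,-20,0,0,0,0.143,1]]' 40
```

```text
time_s: 0.77
eef_pos: [0.1265, -0.3277, 0.2309]
tool_rot: [-3.141, -0.0, 0.088]
wrist_force: [-0.1, 0.2, -0.1]
gripper_width: 0.297
grip_force: 0.0
```

```bash
python3 -m pendant '[[2.5,-1.7,0,0,0,0,1],[5,-3.4,0,0,0,0,1],[7.5,-5.1,0,0,0,0,1],[10,-6.8,0,0,0,0,1],[12,-8.3,0,0,0,0,1]]'; python3 -m pendant '[[1.6,-3,0,0,0,0,1],[3.2,-6,0,0,0,0,1],[4.8,-9,0,0,0,0,1],[6.4,-12,0,0,0,0,1],[8,-15,0,0,0,0,1]]';  python3 -m pendant '[[2,-2.5,0,0,0,0,1],[4,-5,0,0,0,0,1],[6.5,-6,0,0,0,0,1],[9.5,-6.5,0,0,0,0,1],[12.3,-6.5,0,0,0,0,1]]'
```

```text
time_s: 1.18
eef_pos: [0.2397, -0.2349, 0.2316]
tool_rot: [3.141, -0.001, 0.09]
wrist_force: [0.0, 0.3, 0.8]
gripper_width: 0.002
grip_force: 0.0
time_s: 1.6
eef_pos: [0.305, -0.0782, 0.2316]
tool_rot: [3.141, -0.001, 0.089]
wrist_force: [0.2, -1.5, 0.7]
gripper_width: 0.002
grip_force: 0.0
time_s: 2.02
eef_pos: [0.4225, -0.002, 0.2316]
tool_rot: [-3.142, -0.001, 0.092]
wrist_force: [0.6, -1.2, 0.0]
gripper_width: 0.001
grip_force: 0.0
```

```bash
cat >> h.py <<'E'
from scipy.spatial.transform import Rotation as Ro
def wray(s,uv,z):
    i=r.camera_info("wrist"); T=np.array(i["T_tool_cam"]); R=Ro.from_euler("xyz",s["tool_rot"]).as_matrix()
    d=R@T[:3,:3]@np.array([(uv[0]-i["cx"])/i["fx"],(uv[1]-i["cy"])/i["fy"],1]); c=np.array(s["eef_pos"])+R@T[:3,3]
    return c+d*(z-c[2])/d[2]
E
python3 - <<'E'
from h import *
s=r.read_state(); a=r.snapshot("wrist"); cv2.imwrite("pics/w.png",a)
for d in r.regions_of("wrist","cover_a"):
        v,u=np.nonzero(d["pixels"])
        q=cv2.minAreaRect(np.c_[u,v].astype(np.float32)); b=cv2.boxPoints(q)
        print(round(d["p"],2),np.round(d["box"]),np.round(wray(s,q[0],.04)[:2],3),[np.round(wray(s,x,.04)[:2],3).tolist() for x in b])
E
```

```text
0.73 [328.  14. 389. 108.] [ 0.549 -0.091] [[0.498, -0.066], [0.594, -0.061], [0.594, -0.115], [0.498, -0.125]]
0.72 [388.   9. 459. 109.] [ 0.555 -0.158] [[0.504, -0.132], [0.602, -0.123], [0.602, -0.182], [0.502, -0.197]]
0.63 [201.   8. 256. 110.] [0.536 0.038] [[0.578, 0.066], [0.583, 0.015], [0.49, 0.007], [0.485, 0.063]]
0.61 [267.   8. 322. 110.] [ 0.543 -0.028] [[0.584, 0.004], [0.589, -0.049], [0.498, -0.063], [0.492, -0.006]]
```

View pics/w.png

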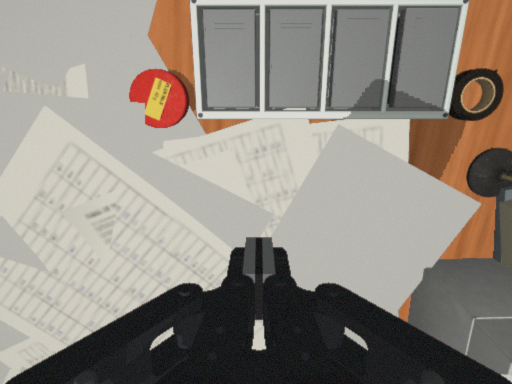

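The wrist view shows four covers at (228,60), (294,60), (358,60) and (424,60) px, agreeing with the top camera to 2–3 mm. I'll go to the leftmost cover's near end first.

```bash
python3 -m pendant '[[2.5,-0.8,2,0,0,0,1],[5,-1.7,5,0,0,0,1],[7.5,-2.6,9,0,0,0,1],[8.2,-2.9,13,0,0,0,1],[8.2,-2.9,17,0,0,0,1]]'; python3 -m pendant '[[0,0,0.3,0,0,0,1],[0,0,0.6,0,0,0,1],[0,0,0.9,0,0,0,1],[0,0,0.9,0,0,0,1]]'
```

```text
time_s: 2.53
eef_pos: [0.5027, 0.0326, 0.0638]
tool_rot: [3.141, -0.004, 0.091]
wrist_force: [1.3, -0.0, -0.2]
gripper_width: 0.001
grip_force: 0.0
time_s: 2.87
eef_pos: [0.5017, 0.0317, 0.0576]
tool_rot: [3.141, -0.003, 0.089]
wrist_force: [0.6, -0.3, 0.1]
gripper_width: 0.002
grip_force: 0.0
```

```bash
python3 -m pendant '[[0,0,0.3,0,0,0,1],[0,0,0.6,0,0,0,1],[0,0,0.9,0,0,0,1],[0,0,0.9,0,0,0,1],[0,0,0.9,0,0,0,1]]'; for i in 1 2 3; do python3 -m pendant '[[0,0,0.2,0,0,0,1],[0,0,0.2,0,0,0,1]]' | grep -E "eef|wrist"; done
```

```text
time_s: 3.28
eef_pos: [0.5005, 0.0322, 0.0467]
tool_rot: [3.142, -0.0, 0.09]
wrist_force: [0.6, 0.5, -0.4]
gripper_width: 0.001
grip_force: 0.0
eef_pos: [0.5004, 0.0323, 0.0443]
wrist_force: [0.2, -1.1, -0.3]
eef_pos: [0.5002, 0.0323, 0.0421]
wrist_force: [0.3, -0.4, 0.5]
eef_pos: [0.5003, 0.0323, 0.0401]
wrist_force: [-0.5, 1.0, -0.4]
```

```bash
for i in 1 2 3 4 ; do python3 -m pendant '[[0,0,0.1,0,0,0,1],[0,0,0.1,0,0,0,1]]' | grep -E "eef|wrist"; done
```

```text
eef_pos: [0.5004, 0.0323, 0.0393]
wrist_force: [0.3, 0.4, -0.3]
eef_pos: [0.5006, 0.0322, 0.0387]
wrist_force: [-0.3, 0.7, 2.8]
eef_pos: [0.5006, 0.0322, 0.0386]
wrist_force: [-3.9, 0.8, 11.6]
eef_pos: [0.5007, 0.0322, 0.0386]
wrist_force: [-6.5, -0.0, 21.7]
```

First cover is sound (top 38.6 mm, no give at 22 N). Next.

```bash
python3 -m pendant '[[0,0,-1.2,0,0,0,1],[0,2.2,-1.2,0,0,0,1],[0,4.4,-1.2,0,0,0,1],[0,6.6,-1.2,0,0,0,1],[0,6.6,-0.8,0,0,0,1]]'; for i in 1 2 3 4 ; do python3 -m pendant '[[0,0,0.1,0,0,0,1],[0,0,0.1,0,0,0,1]]' | grep -E "eef|wrist"; done
```

```text
time_s: 4.87
eef_pos: [0.5082, -0.0369, 0.0453]
tool_rot: [3.139, -0.003, 0.088]
wrist_force: [-0.6, -0.5, -0.6]
gripper_width: 0.001
grip_force: 0.0
eef_pos: [0.5057, -0.0331, 0.0429]
wrist_force: [1.2, 0.6, -0.0]
eef_pos: [0.506, -0.0326, 0.0423]
wrist_force: [-0.1, 0.6, 0.4]
eef_pos: [0.5063, -0.0329, 0.0414]
wrist_force: [-0.3, 0.8, -0.7]
eef_pos: [0.5063, -0.0332, 0.0404]
wrist_force: [0.0, 0.4, -0.4]
```

```bash
for i in 1 2 3 4 5; do python3 -m pendant '[[0,0,0.1,0,0,0,1],[0,0,0.1,0,0,0,1]]' | grep -E "eef|wrist"; done
```

```text
eef_pos: [0.5064, -0.0334, 0.0394]
wrist_force: [0.4, -0.3, 0.5]
eef_pos: [0.5064, -0.0335, 0.0384]
wrist_force: [-0.8, -0.8, -0.0]
eef_pos: [0.5064, -0.0336, 0.0374]
wrist_force: [1.1, -0.6, 1.2]
eef_pos: [0.5065, -0.0335, 0.0372]
wrist_force: [-2.5, 0.5, 6.8]
eef_pos: [0.5066, -0.0336, 0.037]
wrist_force: [-4.1, -0.0, 15.0]
```

Second is sound too (top 37.3 mm). Third.

```bash
python3 -m pendant '[[0,0,-1.2,0,0,0,1],[0,2.2,-1.3,0,0,0,1],[0,4.4,-1.3,0,0,0,1],[0,6.5,-1.2,0,0,0,1],[0,6.5,-0.9,0,0,0,1]]'|grep -E "eef|wrist"; for i in 1 2 3 4 5; do python3 -m pendant '[[0,0,0.1,0,0,0,1],[0,0,0.1,0,0,0,1]]' | grep -E "eef|wrist"; done
```

```text
eef_pos: [0.5138, -0.1018, 0.0451]
wrist_force: [-0.3, -0.2, 0.5]
eef_pos: [0.5114, -0.0976, 0.0429]
wrist_force: [0.4, 0.1, -1.1]
eef_pos: [0.5119, -0.0972, 0.0422]
wrist_force: [-1.2, -0.0, 0.8]
eef_pos: [0.5121, -0.0976, 0.0414]
wrist_force: [-0.3, -0.0, 0.2]
eef_pos: [0.5122, -0.0979, 0.0404]
wrist_force: [0.5, -0.4, 0.1]
eef_pos: [0.5122, -0.0982, 0.0394]
wrist_force: [0.1, -0.3, 1.5]
```

```bash
for i in 1 2 3 ; do python3 -m pendant '[[0,0,0.1,0,0,0,1],[0,0,0.1,0,0,0,1]]' | grep -E "eef|wrist"; done
```

```text
eef_pos: [0.5123, -0.0982, 0.0391]
wrist_force: [-1.9, 1.7, 5.8]
eef_pos: [0.5123, -0.0983, 0.039]
wrist_force: [-5.0, 1.9, 13.9]
eef_pos: [0.5123, -0.0983, 0.039]
wrist_force: [-7.0, 2.2, 23.8]
```

Third is sound. I'll confirm the fourth actually dips.

```bash
python3 -m pendant '[[0,0,-1.2,0,0,0,1],[0,2.2,-1.3,0,0,0,1],[0,4.4,-1.3,0,0,0,1],[0,6.4,-1.2,0,0,0,1],[0,6.4,-0.9,0,0,0,1]]'|grep -E "eef|wrist"; for i in 1 2 3 4 5 6 7; do python3 -m pendant '[[0,0,0.1,0,0,0,1],[0,0,0.1,0,0,0,1]]' | grep -E "eef|wrist"; done
```

```text
eef_pos: [0.5195, -0.1658, 0.0463]
wrist_force: [0.6, 0.6, -0.5]
eef_pos: [0.5172, -0.1613, 0.0438]
wrist_force: [-0.5, 0.1, -0.0]
eef_pos: [0.5176, -0.1609, 0.0432]
wrist_force: [-0.7, -0.2, -0.3]
eef_pos: [0.5179, -0.1613, 0.0424]
wrist_force: [-0.7, 0.3, 1.2]
eef_pos: [0.5179, -0.1617, 0.0414]
wrist_force: [0.4, -1.1, -0.8]
eef_pos: [0.518, -0.1618, 0.0413]
wrist_force: [-1.9, 2.5, 5.9]
eef_pos: [0.518, -0.1618, 0.0412]
wrist_force: [-4.8, 2.3, 14.9]
eef_pos: [0.518, -0.1618, 0.0412]
wrist_force: [-6.8, 4.2, 23.4]
```

All four feel rigid at the end of the press. A very light cover could have dipped below the force noise, so I'll look while pressing here.

Run:
```python
from h import *
a=r.snapshot("wrist"); b=r.snapshot("scene"); cv2.imwrite("pics/p4.png",np.hstack([cv2.resize(a,(500,375)),cv2.resize(b[190:320,170:330],(300,375))]))
```

```text
(no output)
```

View pics/p4.png

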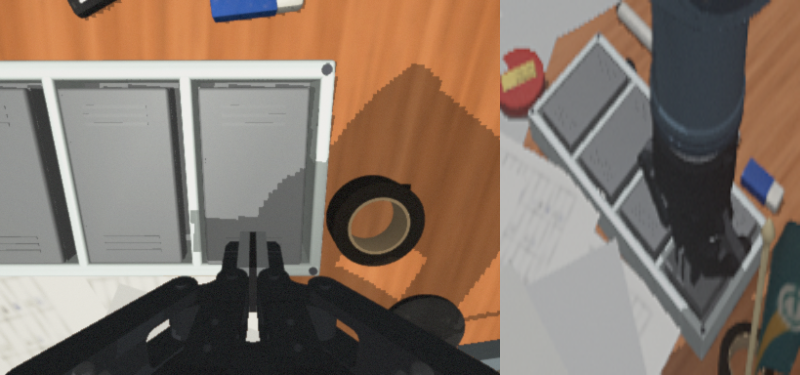

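Cover 4 (px 200–315, 85–270) is brighter and its far edge looks different from its neighbours, so it may be tilted. I'll release and compare.

```bash
python3 - <<'E'
from h import *
cv2.imwrite("pics/p4a.png",r.snapshot("wrist"))
E
python3 -m pendant '[[0,0,-0.4,0,0,0,1],[0,0,-0.8,0,0,0,1],[0,0,-0.8,0,0,0,1]]'|grep -E "time|eef|wrist"
python3 - <<'E'
from h import *
a=cv2.imread("pics/p4a.png"); b=r.snapshot("wrist"); 
cv2.imwrite("pics/p4c.png",np.hstack([cv2.resize(x[50:300,30:360],(396,300)) for x in (a,b)]))
for x in(a,b): print([x[y:y+15,xx:xx+30].mean().round(1) for y,xx in((150,80),(150,220))])
E
```

```text
time_s: 10.1
eef_pos: [0.5185, -0.1623, 0.0473]
wrist_force: [-0.2, -0.5, 0.0]
[np.float64(157.0), np.float64(161.8)]
[np.float64(156.8), np.float64(162.2)]
```

View pics/p4c.png

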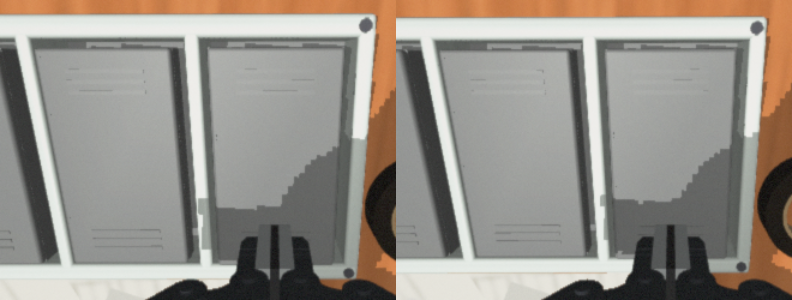

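Nothing changed between pressed and released, so cover 4 is sound. One of the others must have dipped with a force below the noise. A light touch at the middle of each should read higher than its end did if it is the loose one.

```bash
python3 -m pendant '[[0.9,-1.6,0,0,0,0,1],[1.8,-3.2,0,0,0,0,1],[2.7,-4.8,0,0,0,0,1],[3.5,-6.5,0,0,0,0,1],[3.5,-6.5,0.3,0,0,0,1]]'|grep -E "time|eef|wrist"; for i in 1 2 3 4 5; do python3 -m pendant '[[0,0,0.1,0,0,0,1],[0,0,0.1,0,0,0,1]]' | grep -E "eef|wrist"; done
```

```text
time_s: 10.57
eef_pos: [0.5479, -0.0915, 0.0433]
wrist_force: [0.9, -0.1, -0.0]
eef_pos: [0.5464, -0.0943, 0.0417]
wrist_force: [-0.8, -0.2, -0.1]
eef_pos: [0.5466, -0.0949, 0.0412]
wrist_force: [-0.0, 0.3, 1.0]
eef_pos: [0.5468, -0.0946, 0.0404]
wrist_force: [0.2, -0.2, -0.1]
eef_pos: [0.5469, -0.0943, 0.0394]
wrist_force: [-0.3, 0.3, 0.7]
eef_pos: [0.547, -0.0943, 0.0391]
wrist_force: [-2.2, -0.2, 5.4]
```

Cover 3's middle is at 39.1 mm, the same as its end, so it is sound. Next, the middle of cover 2, whose end read 37.2 mm.

```bash
python3 -m pendant '[[0,0,-0.9,0,0,0,1],[0,-2.2,-0.9,0,0,0,1],[0,-4.4,-0.9,0,0,0,1],[0,-6.5,-0.9,0,0,0,1],[0,-6.5,-0.6,0,0,0,1]]'|grep -E "time|eef|wrist"; for i in 1 2 3 4 5; do python3 -m pendant '[[0,0,0.1,0,0,0,1],[0,0,0.1,0,0,0,1]]' | grep -E "eef|wrist"; done
```

```text
time_s: 11.82
eef_pos: [0.5407, -0.0263, 0.0453]
wrist_force: [-0.7, 0.3, -0.6]
eef_pos: [0.5414, -0.0297, 0.0436]
wrist_force: [0.2, 0.1, 0.3]
eef_pos: [0.5414, -0.0302, 0.0425]
wrist_force: [-0.6, -0.9, -0.6]
eef_pos: [0.5412, -0.03, 0.0413]
wrist_force: [0.0, 0.3, -0.3]
eef_pos: [0.5411, -0.0296, 0.0403]
wrist_force: [-0.3, 0.3, 0.2]
eef_pos: [0.5412, -0.0295, 0.0396]
wrist_force: [-0.6, -0.7, 2.3]
```

Cover 2's middle is at 39.6 mm and its end gave way to 37.2 mm, so this is the loose one. I'm centred on it and pressing down.

```bash
for i in 1 2 3 4 5; do python3 -m pendant '[[0,0,0.05,0,0,0,1],[0,0,0.1,0,0,0,1],[0,0,0.1,0,0,0,1]]' | grep -E "eef|wrist"; done
```

```text
eef_pos: [0.5413, -0.0295, 0.0396]
wrist_force: [-3.6, 0.3, 9.4]
eef_pos: [0.5413, -0.0295, 0.0388]
wrist_force: [-4.2, -0.9, 11.7]
eef_pos: [0.5413, -0.0295, 0.0379]
wrist_force: [-3.9, -0.3, 12.4]
eef_pos: [0.5413, -0.0295, 0.0369]
wrist_force: [-4.0, -0.0, 12.6]
eef_pos: [0.5413, -0.0295, 0.0359]
wrist_force: [-3.4, -0.3, 11.6]
```

```bash
for i in 1 2; do python3 -m pendant '[[0,0,0.03,0,0,0,1],[0,0,0.06,0,0,0,1],[0,0,0.06,0,0,0,1]]' | grep -E "eef|wrist"; done
```

```text
eef_pos: [0.5413, -0.0295, 0.0356]
wrist_force: [-4.5, 0.3, 15.0]
eef_pos: [0.5413, -0.0295, 0.0356]
wrist_force: [-5.9, 0.5, 19.7]
```

It travelled 4.0 mm and the force is now rising at the stop. I'll press slightly more, lift, and check the near end for rocking.

```bash
python3 -m pendant '[[0,0,0.03,0,0,0,1],[0,0,0.03,0,0,0,1]]' | grep -E "eef|wrist"
python3 -m pendant '[[0,0,-0.5,0,0,0,1],[-1.7,0,-0.8,0,0,0,1],[-3.5,0,-0.8,0,0,0,1],[-3.5,0,-0.5,0,0,0,1],[-3.5,0,-0.4,0,0,0,1]]' | grep -E "eef|wrist";for i in 1 2 3 4; do python3 -m pendant '[[0,0,0.1,0,0,0,1],[0,0,0.1,0,0,0,1]]' | grep -E "eef|wrist"; done
```

```text
eef_pos: [0.5414, -0.0295, 0.0356]
wrist_force: [-7.3, 0.4, 22.3]
eef_pos: [0.5058, -0.0324, 0.0368]
wrist_force: [0.6, 0.6, -0.1]
eef_pos: [0.5072, -0.0326, 0.0358]
wrist_force: [0.5, -0.3, -0.2]
eef_pos: [0.5073, -0.0326, 0.0357]
wrist_force: [-2.0, 0.7, 7.7]
eef_pos: [0.5073, -0.0326, 0.0356]
wrist_force: [-4.9, 0.5, 17.1]
eef_pos: [0.5073, -0.0326, 0.0356]
wrist_force: [-7.5, 1.7, 26.2]
```

The near end sits at 35.6 mm, matching the middle, and holds firm. I'll retreat and take a check picture.

```bash
python3 -m pendant '[[0,0,-2,0,0,0,1],[0,0,-5,0,0,0,1],[-2,0,-9,0,0,0,1],[-5,0,-12,0,0,0,1],[-8,0,-15,0,0,0,1]]'; python3 -m pendant '[[0,0,0,0,0,0,1],[0,0,0,0,0,0,1]]' >/dev/null
python3 - <<'E'
from h import *
a=r.snapshot("wrist"); b=r.snapshot("top"); cv2.imwrite("pics/end.png",np.hstack([a[:240,:400],cv2.resize(b[170:290,190:400],(400,240))]))
E
```

```text
time_s: 16.07
eef_pos: [0.4301, -0.0396, 0.1814]
tool_rot: [3.141, -0.001, 0.091]
wrist_force: [-0.8, -0.2, 0.5]
gripper_width: -0.0
grip_force: 0.0
```

View pics/end.png

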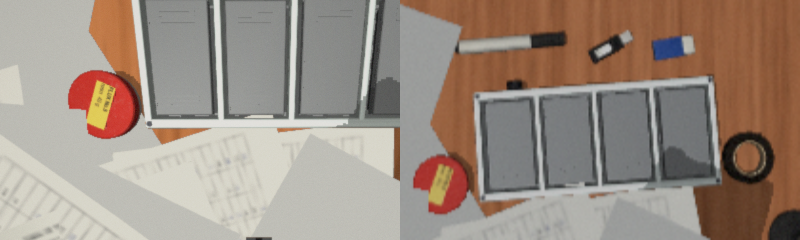

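All four covers are in place (the second is at about (255,60) px in the wrist view) and level, and the bystanders have not moved. Handing in.

```bash
python3 -c "
from rig import r
print(r.finish_job())"
```

```text
the job is handed in; nothing more can be done
None
```

The loose cover was the second from the left: I pressed its middle down 4 mm until it was home, its near end then held firm at the same height (far end not pressed), and I handed the job in at about 16 s with nothing else on the desk moved.

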